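# Fetch the rear weight from a crowded hook

### The job

The brass weight at the back of the crowded hook is wanted on the balance: hang the two weights in front of it on the spare hook, one after the other, and then stand the brass one gently, upright, on the balance pan. Push the first weight back along the spare hook until it bears on the stiff red sliding stop there and the stop gives by about three millimetres, no more than twice that, and hang the second weight snug against the first. Never put either of these two down on the table, and force nothing against the hooks.

Things in the scene. Friction and masses are not known exactly. Their poses are not given: they have to be found in the camera images.
- rack: Low aluminium rack: foot plate, two posts and a horizontal cross bar along its y axis, bar top 113 mm, post tops 118 mm above the table. Origin under the bar on the table, z up; x points away from the hooks' tips. It is fixed; nothing stands higher on it.
- hook_full: The crowded hook, left or right on the bar, fixed. Origin on its axis at the bar's front face, 100 mm above the table; it runs level along its own -x: a round bar 8 mm dia., its tip turned up 137 to 145 mm from the origin, from 4 mm below to 10 mm above the axis. Weights hang with eye centres 45 (rear), 78, 111 mm (front) from the origin, 8 mm below the axis.
- hook_spare: The spare hook, beside the crowded one, 130 mm away and parallel: same shape, size and frame. On it, near the bar, sits the red stop. A weight hangs properly with its eye centre 8 mm below the axis.
- stop (a joint): Red disc, 24 mm dia., round the spare hook. Its front face starts somewhere 24 to 60 mm from the hook's origin toward the tip, not measured: find it by feel. Pushed with about 6 N it slides toward the bar, and stays where left. Value: metres it has been pushed, 0 at the start, hard end at 0.010; wanted at the end 0.0015 to 0.0065, never over 0.008.
- weight_front: Blue weight, white tab and band, front one on the crowded hook. 115 mm tall, about 0.22 kg. Origin: centre of its underside, z up, x along its hook. Body 30 mm dia. to 45 mm up; head 30 (x) by 28 mm (y) from 45 to 79 mm with an eye along x, 16 mm wide, 24 mm high, centre 62 mm up; upright grip tab 16 (x) by 24 mm (y) from 79 to 115 mm, grip across the 24 mm, lightly while it hangs.
- weight_front_eye (a point): Centre of the blue weight's eye, 62 mm above its underside.
- weight_middle: Dark steel weight, yellow tab and band, middle one on the crowded hook. 115 mm tall, about 0.22 kg. Origin: centre of its underside, z up, x along its hook. Body 30 mm dia. to 45 mm up; head 30 (x) by 28 mm (y) from 45 to 79 mm with an eye along x, 16 mm wide, 24 mm high, centre 62 mm up; upright grip tab 16 (x) by 24 mm (y) from 79 to 115 mm, grip across the 24 mm, lightly while it hangs.
- weight_middle_eye (a point): Centre of the dark weight's eye, 62 mm above its underside. Snug: eye centres of the two 30 mm apart, at most 35 mm.
- weight_rear: Brass weight, black tab and band, rear one on the crowded hook. 115 mm tall, about 0.22 kg. Origin: centre of its underside, z up, x along its hook. Body 30 mm dia. to 45 mm up; head 30 (x) by 28 mm (y) from 45 to 79 mm with an eye along x, 16 mm wide, 24 mm high, centre 62 mm up; upright grip tab 16 (x) by 24 mm (y) from 79 to 115 mm, grip across the 24 mm, lightly while it hangs.
- balance: White bench balance 170x130 mm with a round steel pan, fixed; origin under the centre of the case on the table.
- balance_pan (a point): Centre of the pan's top face, 50 mm above the table; pan 110 mm dia. The pan is sprung: it sinks 1 mm per 2.5 N, 6 mm at most.

How it is judged (in metres and radians):
On the way, in this order (a step that is already met when the one before it is completed fails the run):
1. the blue weight hangs released on the spare hook and has pushed the stop at least 1 mm (x of weight_front_eye in the frame of hook_spare between -0.122 and -0.015 m and y of weight_front_eye in the frame of hook_spare between -0.008 and 0.008 m and z of weight_front_eye in the frame of hook_spare between -0.013 and -0.005 m and angle between weight_front's own z axis and vertical below 0.15 rad and value of joint stop between 0.001 and 0.0065 m and contact force between weight_front and the fingers below 0.1 N), for 0.2 s.
2. the dark weight hangs released on the spare hook snug against the blue one (all of step 1 and x of weight_middle_eye in the frame of hook_spare between -0.122 and -0.015 m and y of weight_middle_eye in the frame of hook_spare between -0.008 and 0.008 m and z of weight_middle_eye in the frame of hook_spare between -0.013 and -0.005 m and angle between weight_middle's own z axis and vertical below 0.15 rad and distance between weight_front_eye and weight_middle_eye below 0.035 m and contact force between weight_middle and the fingers below 0.1 N), for 0.2 s.
At the end, for the whole second after the job is handed in: Blue and dark weight hang at rest, released, on the spare hook (eye centre 5-13 mm below its axis, under 8 mm sideways, upright within 0.15 rad), eyes at most 35 mm apart, stop pushed 1.5-6.5 mm; brass weight released, upright (0.1 rad), at rest on the pan within 38 mm of its centre (x of weight_front_eye in the frame of hook_spare between -0.122 and -0.015 m and y of weight_front_eye in the frame of hook_spare between -0.008 and 0.008 m and z of weight_front_eye in the frame of hook_spare between -0.013 and -0.005 m and angle between each of weight_front, weight_middle's own z axis and vertical below 0.15 rad and x of weight_middle_eye in the frame of hook_spare between -0.122 and -0.015 m and y of weight_middle_eye in the frame of hook_spare between -0.008 and 0.008 m and z of weight_middle_eye in the frame of hook_spare between -0.013 and -0.005 m and value of joint stop between 0.0015 and 0.0065 m and distance between weight_front_eye and weight_middle_eye below 0.035 m and horizontal distance between weight_rear and balance_pan below 0.038 m and z of weight_rear in the frame of balance_pan between -0.004 and 0.004 m and angle between weight_rear's own z axis and vertical below 0.1 rad and contact force between each of weight_front, weight_middle, weight_rear and the fingers below 0.1 N and linear speed of each of weight_front, weight_middle, weight_rear below 0.02 m/s); the robot touches nothing.
It fails at once if the stop driven toward its end (more than 8 mm) (value of joint stop above 0.008 m).
It fails at once if a weight pressed on a hook or the rack with more than 30 N (contact force between any of weight_front, weight_middle, weight_rear and hook_full above 30 N or contact force between any of weight_front, weight_middle, weight_rear and hook_spare above 30 N or contact force between any of weight_front, weight_middle, weight_rear and rack above 30 N).
It fails at once if the gripper pressed on a hook or the rack with more than 30 N (contact force between the arm and hook_full above 30 N or contact force between the arm and hook_spare above 30 N or contact force between the arm and rack above 30 N).
It fails at once if the blue or the dark weight put or dropped on the table (height (world z) of any of weight_front_eye, weight_middle_eye below 0.066 m).
It fails at once if the brass weight set on the balance with more than 25 N (contact force between weight_rear and balance above 25 N).
It also fails if it takes over 70 s, if anything falls off the work surface, if the arm or the gripper's body presses on something with over 40 N, if the wrist force passes 120 N, or if a joint passes its speed limit or range.

### The arm

A 7-joint arm with a two-finger parallel gripper is mounted at the origin on a cart in front of the work surface, level with it; the furniture and walls round the work are solid. World frame = base frame: x ahead of the robot, y to its left, z up, the work surface at z = 0. Lengths are in mm, angles in rad, forces in N, time in s.
With the tool pointing down it reaches from about 425 to 1025 mm from the base axis. Payload 9.4 kg.
Tool frame: the origin (TCP) lies where the fingers leave the gripper's body, on its centre line; the fingertips stand 84 mm ahead of it and the grasp point (between the pads) lies 65 mm ahead of it (env.tcp_to_tips is the distance from the TCP to the fingertips, in mm); z points along the fingers, y is the line along which they close (so a half turn about z gives the same grasp; the last joint's range is limited). The gripper opens to 93 mm and grips with 3 to 60 N. Pads are 15 mm wide; open, the fingers measure 128 mm over their backs; the gripper's body (75 mm by 188 mm) begins 65 mm behind the grasp point.
Start: joints at [1.175, 0.599, -0.003, 1.599, 0.002, 0.943, -0.08], TCP at [227.228, -688.47, 302.718] pointing down, gripper open.
Joint ranges: [-2.57, 2.57], [-0.35, 1.97], [-1.29, 1.29], [0.11, 2.56], [-1.05, 4.19], [0.11, 1.86], [-2.63, 2.63]. Speed limits (rad/s): [2.22, 2.22, 3.01, 3.01, 3.14, 3.14, 3.14].

### API

Orientations are given as a unit quaternion [x, y, z, w].
In Python, from bench import env, cams, job gives the robot as it stands.
- The arm moves only by the tool jog_arm, never from a script. Its argument "increments" is a list of rows, each a list of 5 numbers: the closure, from -1 (fully open) to 1 (shut), then the shift along the tool's x, y, z in units of 50 mm (1.0 is 50 mm), then the turn about the tool's z in units of 5 degrees (1.0 is 5 degrees). In form: [[grip, tx, ty, tz, twist], ...]. A call has 1 to 5 rows; each row shifts and turns the commanded pose from where the row before left it, along the tool's axes as they then stand; what a row does not reach is not made up. A row lasts 1/10 s, in which the tool goes at most 50 mm and 8.59 degrees, less where a joint would pass 70% of its speed; a pose out of reach is approached as far as the arm can. A call is refused whole if a number of a shift passes 1 or a number of a turn 1, either way. A call with a gripper value outside its range is refused whole. The fingers move at their own pace and stop on an object; the grip force is fixed at half the most. Time passes only in rows, so rows that do not move let the fingers close. It gives the time, the measured TCP pose, the force, the opening and the grip force at its end, in the units of the state.
- env.get_obs(): the state, without advancing time (a new reading comes with each control period).
- cams.camera(name): name is "side" or "top" or "wrist"; returns a dict with "frame" (384x512x3 uint8, red, green, blue), "range_z" (384x512 float32, mm along the optical axis (not along the pixel's ray), 0 where there is no reading), "K" (3x3 intrinsics, pixels), "rvec" (rotation vector, rad) and "tvec" (3), from world to camera coordinates, as OpenCV has them. Camera axes: x right, y down, z forward; pixel columns grow to the right and rows downward; lengths in mm; the calibration is good to about 2 mm. A picture is of the moment at which its call begins.
- job.sign_off(): hands the job in; it is judged then, once.
The state is a dict: "clock": time; "q": joint angles; "qvel": joint speeds; "joint_efforts": joint torques, N m; "tcp_pos": TCP position; "eef_rot": TCP orientation; "wrist_force": force on the tool from outside, world axes, zero at the start; "ft_torque": the same for the moment, N m; "gripper_width": opening from 0.0 (shut) to 1.0 (fully open); "finger_force": force on a finger pad.
Only numpy, scipy, OpenCV 4.12 (cv2) and the standard library are available. Lean on these libraries where they do the work, as an engineer would, in place of code of your own. Each camera call takes 0.05 s, during which the arm holds its last target. There are 200 camera calls.

## Working session

There is one attempt and no reset: what is moved stays moved. The work goes in short steps, Python scripts to look and compute and a tool call to move; the robot and the scene stay as the last step left them, time stands still between calls to the robot, and variables do not carry over. Pictures are saved under pics/ and viewed, at most 10 in all, crops included, and the job is handed in when it is done.

Besides the shell and the picture viewer there is one more tool, called after ">>>" as name(argument=value, ...) on one line, values as JSON. jog_arm: Moves the arm, as the interface text tells. Its arguments: {"type":"object","properties":{"increments":{"type":"array","items":{"type":"array","items":{"type":"number"}}}},"required":["increments"]}

```bash
ls; mkdir -p pics; cat > h.py <<'E'
import numpy as np,cv2
from bench import env,cams,job
def shot(n):
    c=cams.camera(n); R=cv2.Rodrigues(np.array(c['rvec'],float))[0]
    c['R']=R; c['t']=np.array(c['tvec'],float).ravel(); return c
def cloud(c):
    z=c['range_z'].astype(float); K=c['K']; v,u=np.indices(z.shape)
    P=np.stack([(u-K[0,2])*z/K[0,0],(v-K[1,2])*z/K[1,1],z],-1)
    return (P-c['t'])@c['R']   # world
def save(c,n): cv2.imwrite('pics/'+n,c['frame'][...,::-1])
E
python3 - <<'E'
from h import *
print(env.get_obs())
for n in('top','side'):
    c=shot(n); save(c,n+'0.png'); print(n,c['K'],-c['R'].T@c['t'],c['R'][2]); np.savez(n+'0.npz',P=cloud(c),f=c['frame'],z=c['range_z'])
a=cv2.imread('pics/top0.png');b=cv2.imread('pics/side0.png')
cv2.imwrite('pics/both.png',cv2.resize(np.vstack([a,b]),None,fx=.78,fy=.78))
E
```

```text
pics
{'clock': 0.0, 'q': array([ 1.17530207,  0.6001579 , -0.00254578,  1.60011124,  0.00175679,
        0.94289637, -0.07976271]), 'qvel': array([ 0.00070227,  0.00032944,  0.0009118 , -0.00100374,  0.00137845,
        0.00098623, -0.00020218]), 'joint_efforts': array([ 5.11795024e-04, -7.65080810e+01,  1.49793975e+00, -2.52353954e+01,
       -5.23299922e-02,  1.69879472e-02,  1.66213454e-04]), 'tcp_pos': array([ 227.12537937, -688.1355397 ,  301.84279717]), 'eef_rot': array([ 9.87317097e-01,  1.58758727e-01, -1.77454799e-04, -7.65032653e-04]), 'wrist_force': array([-0.4903282 , -0.62607495, -0.48430688]), 'ft_torque': array([-0.02018493, -0.01323845,  0.02809375]), 'finger_force': 0.0, 'gripper_width': 0.9954710916395801}
top [[415.01793672   0.         250.48282154]
 [  0.         415.01793672 192.72510962]
 [  0.           0.           1.        ]] [436.2242959   79.89895384 952.60941946] [ 0.16498891 -0.00426747 -0.98628619]
side [[471.65143155   0.         254.55992897]
 [  0.         471.65143155 188.29166666]
 [  0.           0.           1.        ]] [ 185.10309297 -647.43825172  412.06212623] [ 0.44213937  0.81440444 -0.3758433 ]
```

View pics/both.png

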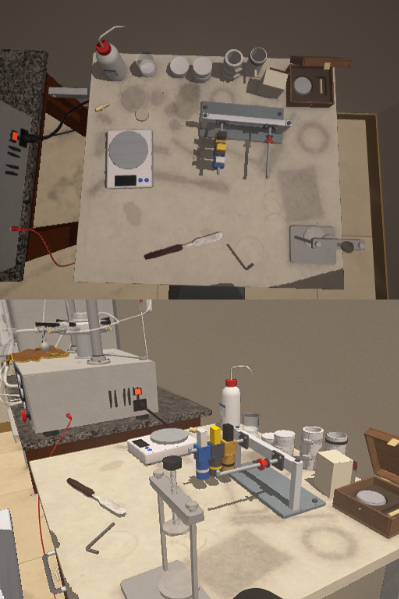

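The top view (scaled) shows the crowded hook at about (220,150), the spare hook with its red stop at (269,140) and the balance at (128,150). The hooks point toward the robot, and the clamp stand at (310,245) is clear of the work. Next I measure positions.

```bash
cat > m.py <<'E'
from h import *
for n in('top','side'):
    d=np.load(n+'0.npz'); P,f,z=d['P'],d['f'],d['z']
    hsv=cv2.cvtColor(f,cv2.COLOR_RGB2HSV); H,S,V=[hsv[...,i].astype(int) for i in range(3)]
    X,Y,Z=np.moveaxis(P,-1,0)
    ok=(z>0)&(X>350)&(X<800)&(Y>-250)&(Y<400)
    def rep(nm,m):
        m=m&ok
        if m.sum(): 
            v,u=np.nonzero(m); print(n,nm,m.sum(),'med',np.median(P[m],0).round(1),'lo',np.percentile(P[m],3,axis=0).round(1),'hi',np.percentile(P[m],97,axis=0).round(1),'px',np.median(u),np.median(v))
    rep('yellow',(H>20)&(H<32)&(S>180)&(V>120)&(Z>100))
    rep('blue',(H>100)&(H<125)&(S>120)&(Z>25))
    rep('red',((H<6)|(H>174))&(S>150)&(Z>60)&(Z<125)&(X<700)&(Y<100))
    rep('tabs',(Z>138)&(Z<152)&(X>450)&(X<640)&(Y>-60)&(Y<150))
    rep('whitetab',(Z>138)&(Z<152)&(V>170)&(S<60)&(X>450)&(X<640)&(Y>-60)&(Y<150))
    rep('blacktab',(Z>138)&(Z<152)&(V<70)&(X>450)&(X<640)&(Y>-60)&(Y<150))
    rep('barposts',(Z>108)&(Z<122)&(X>560)&(X<720)&(Y<100)&(S<60))
    m=ok&(Z>90)&(Z<112)&(X>430)&(X<600)&(Y<50)&(Y>-150); rep('sparehook',m)
    if m.sum()>20:
        q=P[m]; print('line y=',np.polyfit(q[:,0],q[:,1],1), 'minx',q[:,0].min())
    m=ok&(abs(Z-49)<8)&(Y>100)&(S<60)&(X<700); rep('pan',m)
t=np.load('top0.npz');s=np.load('side0.npz')
a=cv2.resize(t['f'][110:240,220:400],None,fx=4,fy=4)[:,:,::-1];cv2.imwrite('pics/topc.png',a)
E
python3 m.py
```

```text
top yellow 71 med [583.   12.2 145.5] lo [576.6   2.4 143. ] hi [589.   22.2 147.9] px 283.0 188.0
top blue 72 med [536.9  26.3 107.9] lo [496.8   3.   39. ] hi [563.9 232.2 111.8] px 274.5 213.0
top red 39 med [ 612.  -119.8  109.3] lo [ 606.3 -126.9  104. ] hi [ 619.3 -113.6  112.8] px 346.0 179.0
top tabs 302 med [582.7  12.  145.2] lo [5.434e+02 3.000e-01 1.408e+02] hi [622.7  23.7 147.9] px 283.0 188.0
top whitetab 76 med [550.6  13.7 145.7] lo [544.6   2.5 142.9] hi [556.7  23.7 147.8] px 282.0 204.0
top blacktab 78 med [614.7  10.8 145.2] lo [ 6.088e+02 -4.000e-01  1.403e+02] hi [621.5  21.  147.9] px 284.0 172.0
top barposts 1070 med [663.4 -51.5 113.8] lo [ 574.4 -168.4  109. ] hi [676.5  53.1 118.7] px 313.0 154.0
top sparehook 375 med [555.7   2.5 105.8] lo [ 515.  -120.3   97.6] hi [596.7  27.  111.2] px 286.0 206.0
line y= [ 2.39411673e-02 -5.73581003e+01] minx 510.311740096059
top pan 2118 med [580.9 265.   50. ] lo [499.9 215.7  41.4] hi [632.3 313.7  53.3] px 164.0 193.0
side yellow 281 med [579.3   0.  130.5] lo [575.2  -2.9 111.8] hi [590.7  17.2 145.8] px 276.0 173
[... 184 characters left out ...]
4  112.2] px 336.0 210.0
side tabs 275 med [579.2   4.3 143.7] lo [543.3  -4.3 138.2] hi [621.6  20.4 145.9] px 275.0 166.0
side whitetab 73 med [550.4   3.8 144.5] lo [543.4  -0.9 138.2] hi [558.1  22.4 145.9] px 259.0 169.0
side blacktab 82 med [612.9   2.3 143.4] lo [608.2  -5.1 138.5] hi [622.5  16.3 145.6] px 292.0 163.0
side barposts 935 med [658.2 -69.1 113. ] lo [ 576.8 -178.1  108.3] hi [674.4  48.4 118.7] px 340.0 187.0
side sparehook 850 med [555.4  -2.6 102.6] lo [ 512.8 -123.2   91.1] hi [595.8  19.9 110.5] px 276.0 195.0
line y= [   0.27727174 -194.8931149 ] minx 509.48394837319364
side pan 746 med [581.  256.1  49.7] lo [533.7 211.9  45.5] hi [630.3 309.6  51. ] px 217.0 174.0
```

View pics/topc.png

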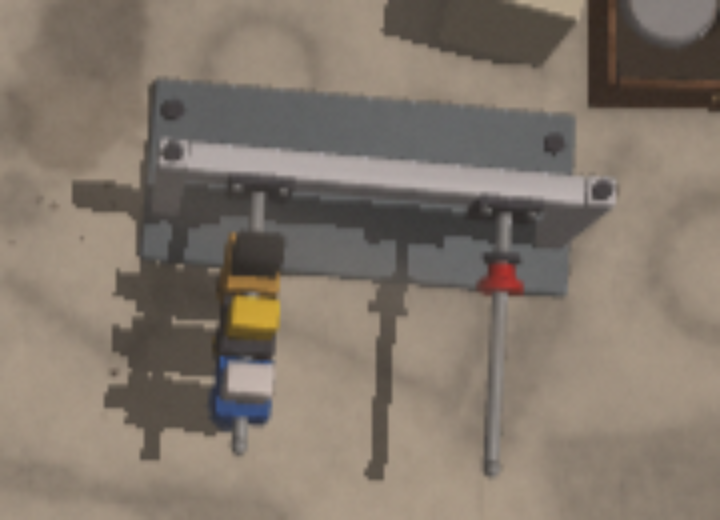

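The crop shows the full hook, with its tip at (240,448) and the tabs white, yellow and black from front to rear. The spare hook's tip is at (491,468), with the red stop at (500,280). I'll fit the hook lines more precisely.

```bash
cat > m2.py <<'E'
from h import *
t=np.load('top0.npz');P=t['P'];X,Y,Z=np.moveaxis(P,-1,0)
hsv=cv2.cvtColor(t['f'],cv2.COLOR_RGB2HSV);S=hsv[...,1].astype(int)
def line(m,ax):
    q=P[m];r=cv2.fitLine(q[:,:2].astype(np.float32),cv2.DIST_HUBER,0,.01,.01).ravel();return r,len(q)
m=(Z>90)&(Z<112)&(X>500)&(X<597)&(Y<-90)&(Y>-150);print('spare',line(m,0));q=P[m];print(q[q[:,0].argsort()[:12]].round(1),np.median(q[:,2]))
m=(Z>92)&(Z<112)&(X>495)&(X<532)&(Y<50)&(Y>-30)&(S<70);print('full',line(m,0));q=P[m];print(q[q[:,0].argsort()[:8]].round(1))
m=(Z>109)&(Z<116)&(X>640)&(X<700)&(Y<70)&(Y>-190)&(S<60);print('bar',line(m,0))
m=(Z>47)&(Z<56)&(Y>190)&(Y<330)&(X>520)&(X<650);m2=cv2.morphologyEx(m.astype(np.uint8),cv2.MORPH_OPEN,np.ones((5,5)))
c=max(cv2.findContours(m2,0,2)[0],key=cv2.contourArea);e=P[c[:,0,1],c[:,0,0]];print('pan',cv2.minEnclosingCircle(e[:,:2].astype(np.float32)),m.sum())
s=np.load('side0.npz')
m=(X>480)
E
python3 m2.py
```

```text
spare (array([ 9.9783075e-01, -6.5831505e-02,  5.5263251e+02, -1.1578943e+02],
      dtype=float32), 166)
[[ 510.3 -112.1  109.1]
 [ 510.4 -114.1  109.3]
 [ 510.4 -116.2  109.2]
 [ 510.6 -111.   105.2]
 [ 512.3 -113.8  110.9]
 [ 512.4 -116.   110. ]
 [ 512.4 -112.3  108.4]
 [ 512.4 -110.5  107.4]
 [ 514.4 -114.   110. ]
 [ 514.5 -112.4  108.2]
 [ 514.6 -116.4  108.6]
 [ 514.6 -110.8  106. ]] 103.96236426398175
full (array([ 9.9584907e-01, -9.1020115e-02,  5.2433563e+02,  1.5014689e+01],
      dtype=float32), 30)
[[517.2  13.9 103.9]
 [517.2  15.9 103. ]
 [518.5  16.5 110.3]
 [518.6  18.4 108.7]
 [518.7  14.4 109.3]
 [518.9  12.2 107.8]
 [520.5  16.6 111.4]
 [520.5  14.6 111.5]]
bar (array([ 5.7053637e-02,  9.9837112e-01,  6.6449152e+02, -5.9561512e+01],
      dtype=float32), 834)
pan ((584.5404052734375, 265.9607849121094), 54.684288024902344) 1869
```

```bash
cat >> h.py <<'E'
from scipy.spatial.transform import Rotation as Ro
yaw=-0.057; ux=np.array([np.cos(yaw),np.sin(yaw),0]); uy=np.array([-np.sin(yaw),np.cos(yaw),0])
FO=np.array([660.8,7.6,100.]); SO=FO-130*uy
def to(p,obs=None):
    o=obs or env.get_obs(); R=Ro.from_quat(o['eef_rot']).as_matrix()
    d=R.T@(np.array(p)-o['tcp_pos']); a=np.arctan2(R[1,0],R[0,0])
    print('units',(d/50).round(3),'twist',round(np.degrees(a-yaw)/5,3),'rackF',[round(float((o['tcp_pos']-FO)@u),1) for u in(ux,uy)],o['tcp_pos'].round(1),'tilt',R[2].round(4),'W',o['wrist_force'].round(1),round(o['clock'],2))
E
python3 - <<'E'
from h import *
for n in('top','side'):
    P=np.load(n+'0.npz')['P'];X,Y,Z=np.moveaxis(P,-1,0)
    m=(X>200)&(X<800)&(Y>-500)&(Y<-130)&(Z>60)&(Z<500);q=P[m]
    for z in(60,110,160,210,260):
        k=q[(q[:,2]>=z)&(q[:,2]<z+50)]
        if len(k)>5: print(n,z,len(k),np.percentile(k,2,axis=0).round(),np.percentile(k,98,axis=0).round())
to(FO-111*ux+[0,0,150])
E
```

```text
top 60 465 [ 355. -210.   62.] [ 799. -131.  107.]
top 110 285 [ 354. -272.  111.] [ 799. -131.  149.]
top 160 803 [ 344. -317.  167.] [ 368. -202.  190.]
top 210 201 [ 345. -273.  217.] [ 366. -249.  228.]
side 60 1880 [ 352. -316.   61.] [ 797. -131.  109.]
side 110 1451 [ 339. -316.  111.] [ 664. -137.  156.]
side 160 2322 [ 344. -323.  166.] [ 367. -209.  203.]
side 210 432 [ 344. -275.  215.] [ 366. -252.  226.]
units [ 10.533 -11.308   1.054] twist 4.307 rackF [-393.3, -719.3] [ 227.2 -688.2  302. ] tilt [-1.0e-04 -1.4e-03 -1.0e+00] W [ 0.   0.5 -0.1] 0.1
```

>>> jog_arm(increments=[[-0.2, 0, 0, -0.25, 0.861], [-0.2, 0, 0, -0.25, 0.861], [-0.2, 0, 0, -0.25, 0.861], [-0.2, 0, 0, -0.25, 0.861], [-0.2, 0, 0, -0.25, 0.861]])

```text
clock: 0.6
tcp_pos: [227.2, -688.3, 365.2]
eef_rot: [1.0, -0.03, -0.0, -0.0]
wrist_force: [0.4, -0.2, 0.4]
gripper_width: 0.629
finger_force: 0.0
```

>>> jog_arm(increments=[[-0.2, 0.4, -0.9, 0, 0], [-0.2, 0.4, -0.9, 0, 0], [-0.2, 0.4, -0.9, 0, 0], [-0.2, 0.4, -0.9, 0, 0], [-0.2, 0.4, -0.9, 0, 0]])

```text
clock: 1.1
tcp_pos: [340.4, -467.5, 365.0]
eef_rot: [1.0, -0.028, -0.0, -0.0]
wrist_force: [0.3, -0.3, -0.4]
gripper_width: 0.6
finger_force: 0.0
```

>>> jog_arm(increments=[[-0.2, 0.4, -0.9, 0, 0], [-0.2, 0.4, -0.9, 0, 0], [-0.2, 0.4, -0.9, 0, 0], [-0.2, 0.4, -0.9, 0, 0], [-0.2, 0.4, -0.9, 0, 0]])

```text
clock: 1.6
tcp_pos: [452.9, -248.7, 365.2]
eef_rot: [1.0, -0.029, -0.0, 0.0]
wrist_force: [1.0, -0.9, 0.3]
gripper_width: 0.601
finger_force: 0.0
```

```bash
python3 -c "
from h import *
to(FO-111*ux+[0,0,150])"
```

```text
units [ 1.64  -5.354  2.303] twist -0.001 rackF [-193.0, -267.7] [ 452.9 -248.7  365.2] tilt [-1.e-04  0.e+00 -1.e+00] W [ 1.  -0.9  0.3] 1.6
```

>>> jog_arm(increments=[[-0.2, 0.328, -0.9, 0, 0], [-0.2, 0.328, -0.9, 0, 0], [-0.2, 0.328, -0.9, 0, 0], [-0.2, 0.328, -0.9, 0, 0], [-0.2, 0.328, -0.9, 0, 0]])

```text
clock: 2.1
tcp_pos: [547.4, -28.7, 365.1]
eef_rot: [1.0, -0.028, -0.0, 0.0]
wrist_force: [0.6, -1.7, 0.5]
gripper_width: 0.599
finger_force: 0.0
```

>>> jog_arm(increments=[[-0.2, 0, -0.854, 0.5, 0], [-0.2, 0, 0, 0.5, 0], [-0.2, 0, 0, 0.5, 0], [-0.2, 0, 0, 0.5, 0], [-0.2, 0, 0, 0.3, 0]])

```text
clock: 2.6
tcp_pos: [548.8, 12.2, 248.2]
eef_rot: [1.0, -0.028, -0.001, 0.0]
wrist_force: [-0.1, -0.1, 0.2]
gripper_width: 0.6
finger_force: 0.0
```

```bash
python3 -c "
from h import *
to(FO-111*ux+[0,0,97])
c=shot('wrist'); save(c,'w1.png'); print(-c['R'].T@c['t'],c['R'][2],c['K'])
P=cloud(c);np.savez('w1.npz',P=P,f=c['frame'])
X,Y,Z=np.moveaxis(P,-1,0)
f=c['frame'].astype(int)
m=(c['range_z']>0)&(abs(Z-145)<4)&(X>500)&(X<650)&(Y>-20)&(Y<60)
n,l,s,ce=cv2.connectedComponentsWithStats(m.astype(np.uint8))
for i in range(1,n):
  if s[i,4]>150: q=P[l==i]; print(s[i],np.median(q,0).round(1),[((np.percentile((q-FO)@u,2)+np.percentile((q-FO)@u,98))/2).round(1) for u in(ux,uy)],f[l==i].mean(0).round())
"
```

```text
units [ 0.024 -0.036  1.024] twist 0.007 rackF [-112.1, -1.8] [548.8  12.2 248.2] tilt [-2.5e-03  4.0e-04 -1.0e+00] W [-0.1 -0.1  0.2] 2.6
[632.56194041   7.30899701 329.90323307] [-0.29997811  0.01613737 -0.95380958] [[338.07879285   0.         256.59902022]
 [  0.         338.07879285 194.27401106]
 [  0.           0.           1.        ]]
[ 233  104   44   31 1343] [616.7   9.2 144.7] [np.float64(-44.4), np.float64(-0.9)] [46. 41. 36.]
[ 234  164   42   28 1147] [584.3  11.1 144.6] [np.float64(-77.0), np.float64(-1.0)] [115.  95.  45.]
[ 235  218   40   26 1015] [551.7  13.  144.6] [np.float64(-109.8), np.float64(-0.8)] [94. 88. 81.]
```

View pics/w1.png

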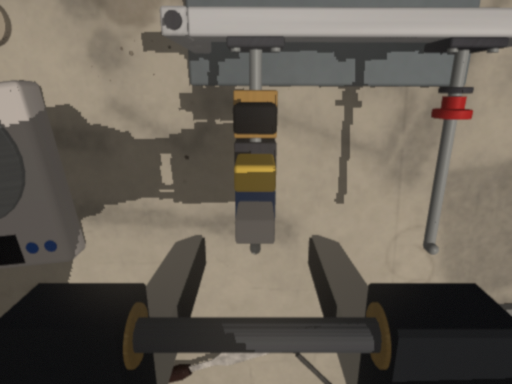

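>>> jog_arm(increments=[[-0.2, 0.038, -0.02, 0.3, 0], [-0.2, 0, 0, 0.3, 0], [-0.2, 0, 0, 0.25, 0], [-0.2, 0, 0, 0.15, 0], [-0.2, 0, 0, 0.0, 0]])

```text
clock: 3.15
tcp_pos: [551.2, 12.9, 199.5]
eef_rot: [1.0, -0.028, -0.001, 0.0]
wrist_force: [-0.3, -0.2, -0.2]
gripper_width: 0.597
finger_force: 0.0
```

```bash
sed -i 's/660.8,7.6,100.\])/660.8,7.6,100.])+0.8*ux-0.8*uy/' h.py; python3 -c "
from h import *
to(FO-111*ux+[0,0,97])
w=np.load('w1.npz');P=w['P'];f=w['f'];h=cv2.cvtColor(f,cv2.COLOR_RGB2HSV).astype(int)
X,Y,Z=np.moveaxis(P,-1,0)
m=((h[...,0]<6)|(h[...,0]>174))&(h[...,1]>150)&(h[...,2]>80)&(Z>85)&(Z<118)&(Y<-80)
q=P[m]-SO;print('red',m.sum(),np.percentile(q@ux,[2,10,50,90]).round(1),np.median(q@uy),np.percentile(q@uy,[2,98]))
m=(Z>90)&(Z<113)&(Y<-90)&(Y>-140)&(X<600)&(X>515);q=P[m]-SO;print('hook',(q@uy).mean(),np.polyfit(q@ux,q@uy,1),(q@ux).min())
"
```

```text
units [-0.009 -0.003  0.049] twist 0.002 rackF [-110.6, -0.2] [551.2  12.9 199.5] tilt [-1.6e-03  2.0e-04 -1.0e+00] W [-0.3 -0.2 -0.2] 3.15
red 522 [-47.3 -46.5 -42.4 -35.8] 2.223559478029997 [-7.25210556 10.07850942]
hook 1.415296219946722 [-0.00329573  1.10079669] -139.52171051755658
```

>>> jog_arm(increments=[[-0.2, 0, 0, 0.04, 0], [0.3, 0, 0, 0, 0], [0.6, 0, 0, 0, 0], [1, 0, 0, 0, 0], [1, 0, 0, 0, 0]])

```text
clock: 3.65
tcp_pos: [551.6, 13.0, 198.4]
eef_rot: [1.0, -0.028, 0.0, -0.0]
wrist_force: [-0.0, -1.2, 1.0]
gripper_width: 0.305
finger_force: 0.0
```

```bash
python3 -c "
from h import *
to(FO-111*ux+[0,0,97]); o=env.get_obs(); print(o['finger_force'],o['gripper_width']*93)"
```

```text
units [-0.017 -0.001  0.029] twist 0.002 rackF [-110.1, -0.1] [551.6  13.  198.4] tilt [ 4.e-04 -1.e-04 -1.e+00] W [-0.  -1.2  1. ] 3.65
0.0 28.385686522961755
```

>>> jog_arm(increments=[[1, 0, 0, 0, 0], [1, 0, 0, 0, 0], [1, 0, 0, 0, 0]])

```text
clock: 3.95
tcp_pos: [551.6, 13.0, 198.4]
eef_rot: [1.0, -0.028, 0.0, -0.0]
wrist_force: [-0.6, 0.4, 2.7]
gripper_width: 0.258
finger_force: 30.0
```

>>> jog_arm(increments=[[1, 0, 0, -0.05, 0], [1, 0, 0, -0.05, 0], [1, 0, 0, -0.06, 0], [1, 0, 0, -0.06, 0], [1, 0, 0, 0, 0]])

```text
clock: 4.45
tcp_pos: [551.7, 12.9, 209.6]
eef_rot: [1.0, -0.028, 0.0, -0.0]
wrist_force: [0.6, 0.2, -1.7]
gripper_width: 0.258
finger_force: 30.0
```

```bash
python3 -c "
from h import *
to(FO-111*ux+[0,0,97])
c=shot('side'); cv2.imwrite('pics/s1.png',cv2.resize(c['frame'][110:300,180:400],None,fx=3,fy=3)[...,::-1])"
```

```text
units [-0.019 -0.002  0.252] twist 0.002 rackF [-110.1, -0.1] [551.7  12.9 209.6] tilt [ 6.e-04 -1.e-04 -1.e+00] W [ 0.6  0.2 -1.7] 4.45
```

View pics/s1.png

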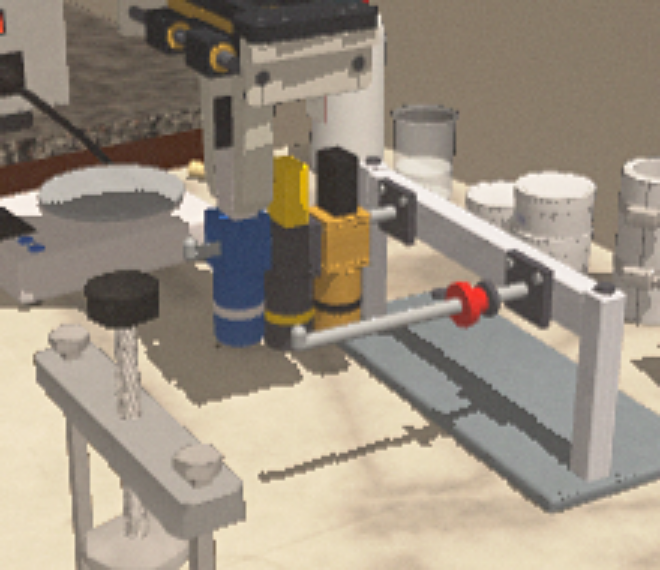

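The side crop shows the blue weight gripped at (240,270), lifted and upright. The spare hook's tip is at (300,338). I withdraw along -x.

>>> jog_arm(increments=[[1, -0.1, 0, 0, 0], [1, -0.2, 0, 0, 0], [1, -0.2, 0, 0, 0], [1, -0.2, 0, 0, 0], [1, -0.2, 0, 0, 0]])

```text
clock: 5.0
tcp_pos: [505.4, 15.5, 209.2]
eef_rot: [1.0, -0.028, -0.0, 0.0]
wrist_force: [-0.1, 0.1, -2.4]
gripper_width: 0.254
finger_force: 30.0
```

>>> jog_arm(increments=[[1, -0.3, 0, 0, 0], [1, -0.1, 0.5, 0, 0], [1, 0, 0.7, 0, 0], [1, 0, 0.8, 0, 0], [1, 0, 0.6, 0, 0]])

```text
clock: 5.5
tcp_pos: [478.3, -115.0, 209.4]
eef_rot: [1.0, -0.029, -0.0, 0.0]
wrist_force: [-0.1, 0.3, -3.0]
gripper_width: 0.254
finger_force: 30.0
```

```bash
python3 -c "
from h import *
to(SO-170*ux+[0,0,109.6])
c=shot('top'); cv2.imwrite('pics/t2.png',cv2.resize(c['frame'][110:240,220:400],None,fx=4,fy=4)[...,::-1])
c=shot('side'); cv2.imwrite('pics/s2.png',cv2.resize(c['frame'][110:300,180:400],None,fx=3,fy=3)[...,::-1])"
```

```text
units [ 0.121 -0.041 -0.005] twist -0.006 rackF [-176.0, -132.0] [ 478.3 -115.   209.4] tilt [ 0.e+00  6.e-04 -1.e+00] W [-0.1  0.3 -3. ] 5.5
```

View pics/s2.png

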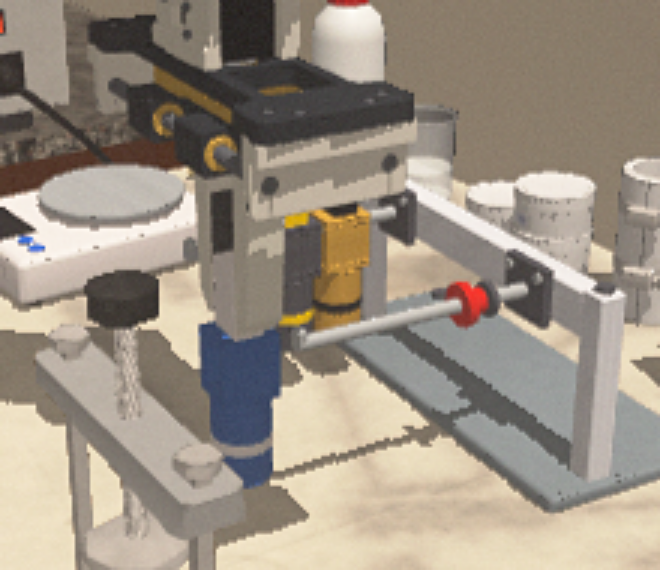

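The blue weight is held upright in front of the spare hook's tip. I insert slowly and watch the force.

>>> jog_arm(increments=[[1, 0, -0.045, 0, 0], [1, 0.15, 0, 0, 0], [1, 0.2, 0, 0, 0], [1, 0.2, 0, 0, 0], [1, 0.15, 0, 0, 0]])

```text
clock: 6.1
tcp_pos: [515.9, -112.2, 209.2]
eef_rot: [1.0, -0.028, 0.0, -0.0]
wrist_force: [-1.0, 0.0, -3.0]
gripper_width: 0.256
finger_force: 30.0
```

>>> jog_arm(increments=[[1, 0.2, 0, 0, 0], [1, 0.2, 0, 0, 0], [1, 0.2, 0, 0, 0], [1, 0.2, 0, 0, 0], [1, 0.0, 0, 0, 0]])

```text
clock: 6.6
tcp_pos: [555.8, -115.2, 209.1]
eef_rot: [1.0, -0.028, 0.001, -0.0]
wrist_force: [0.0, 0.2, -2.2]
gripper_width: 0.256
finger_force: 30.0
```

```bash
python3 -c "
from h import *
to(SO-70*ux+[0,0,105])"
```

```text
units [0.572 0.045 0.084] twist 0.002 rackF [-98.6, -127.8] [ 555.8 -115.2  209.1] tilt [ 1.3e-03 -1.0e-04 -1.0e+00] W [ 0.   0.2 -2.2] 6.6
```

>>> jog_arm(increments=[[1, 0.15, 0.04, 0.06, 0], [1, 0.15, 0, 0.05, 0], [1, 0.15, 0, 0, 0], [1, 0.12, 0, 0, 0], [1, 0.0, 0, 0, 0]])

```text
clock: 7.1
tcp_pos: [583.6, -118.7, 203.7]
eef_rot: [1.0, -0.028, 0.0, -0.0]
wrist_force: [0.1, 0.5, -3.2]
gripper_width: 0.26
finger_force: 30.0
```

```bash
python3 -c "
from h import *
for i in range(4): to(SO-62*ux+[0,0,103]); cams.camera('top')"
```

```text
units [0.174 0.005 0.013] twist 0.003 rackF [-70.7, -129.7] [ 583.6 -118.7  203.7] tilt [ 7.e-04 -1.e-04 -1.e+00] W [ 0.1  0.5 -3.2] 7.1
units [0.188 0.005 0.012] twist 0.003 rackF [-71.4, -129.8] [ 582.9 -118.7  203.6] tilt [ 0.e+00 -1.e-04 -1.e+00] W [-1.1  0.2 -2. ] 7.15
units [0.196 0.004 0.012] twist 0.002 rackF [-71.8, -129.8] [ 582.5 -118.7  203.6] tilt [-4.e-04  0.e+00 -1.e+00] W [-0.7  0.4 -3.1] 7.2
units [0.2   0.004 0.013] twist 0.002 rackF [-72.0, -129.8] [ 582.3 -118.7  203.7] tilt [-5.e-04  0.e+00 -1.e+00] W [-0.4 -0.5 -2.6] 7.25
```

>>> jog_arm(increments=[[1, 0.03, 0, 0, 0], [1, 0.03, 0, 0, 0], [1, 0.03, 0, 0, 0], [1, 0.03, 0, 0, 0], [1, 0.0, 0, 0, 0]])

```text
clock: 7.8
tcp_pos: [588.8, -119.1, 203.7]
eef_rot: [1.0, -0.028, 0.0, 0.0]
wrist_force: [-0.7, 0.0, -3.5]
gripper_width: 0.255
finger_force: 30.0
```

>>> jog_arm(increments=[[1, 0.02, 0, 0, 0], [1, 0.02, 0, 0, 0], [1, 0, 0, 0, 0]])

```text
clock: 8.1
tcp_pos: [590.7, -119.2, 203.7]
eef_rot: [1.0, -0.028, 0.0, 0.0]
wrist_force: [1.0, 0.6, -2.7]
gripper_width: 0.257
finger_force: 30.0
```

>>> jog_arm(increments=[[1, 0.02, 0, 0, 0], [1, 0, 0, 0, 0]])

```text
clock: 8.3
tcp_pos: [591.7, -119.3, 203.7]
eef_rot: [1.0, -0.028, 0.0, 0.0]
wrist_force: [-0.1, 0.0, -1.6]
gripper_width: 0.256
finger_force: 30.0
```

```bash
python3 -c "
from h import *
for i in range(4): to(SO-62*ux+[0,0,103]); cams.camera('top')"
```

```text
units [0.011 0.003 0.014] twist 0.001 rackF [-62.6, -129.8] [ 591.7 -119.3  203.7] tilt [ 1.e-04 -0.e+00 -1.e+00] W [-0.1  0.  -1.6] 8.3
units [0.013 0.003 0.014] twist 0.001 rackF [-62.6, -129.8] [ 591.6 -119.3  203.7] tilt [-0. -0. -1.] W [ 0.6 -0.2 -2.8] 8.35
units [0.014 0.003 0.014] twist 0.001 rackF [-62.7, -129.9] [ 591.5 -119.3  203.7] tilt [-1.e-04  0.e+00 -1.e+00] W [-0.1 -1.2 -2.3] 8.4
units [0.015 0.002 0.014] twist 0.001 rackF [-62.7, -129.9] [ 591.5 -119.4  203.7] tilt [-1.e-04  0.e+00 -1.e+00] W [ 0.2 -0.  -2.8] 8.45
```

Steps of 1 mm, reading the force after each.

>>> jog_arm(increments=[[1, 0.02, 0, 0, 0], [1, 0, 0, 0, 0]])

```text
clock: 8.7
tcp_pos: [592.3, -119.4, 203.6]
eef_rot: [1.0, -0.028, -0.0, 0.0]
wrist_force: [-1.2, 0.3, -1.6]
gripper_width: 0.258
finger_force: 30.0
```

>>> jog_arm(increments=[[1, 0.02, 0, 0, 0], [1, 0, 0, 0, 0]])

```text
clock: 8.9
tcp_pos: [592.6, -119.4, 203.5]
eef_rot: [1.0, -0.028, -0.001, -0.0]
wrist_force: [-4.5, 1.0, 0.5]
gripper_width: 0.256
finger_force: 30.0
```

Contact at TCP x ≈ 592.3. I push on about 3 mm in small steps.

>>> jog_arm(increments=[[1, 0.02, 0, 0, 0], [1, 0, 0, 0, 0]])

```text
clock: 9.1
tcp_pos: [593.4, -119.4, 203.5]
eef_rot: [1.0, -0.028, -0.001, -0.0]
wrist_force: [-5.9, 1.3, 1.0]
gripper_width: 0.254
finger_force: 30.0
```

>>> jog_arm(increments=[[1, 0.02, 0, 0, 0], [1, 0, 0, 0, 0]])

```text
clock: 9.3
tcp_pos: [594.3, -119.5, 203.5]
eef_rot: [1.0, -0.028, -0.001, -0.0]
wrist_force: [-5.9, 0.8, 1.1]
gripper_width: 0.261
finger_force: 30.0
```

>>> jog_arm(increments=[[1, 0.02, 0, 0, 0], [1, 0, 0, 0, 0]])

```text
clock: 9.5
tcp_pos: [595.4, -119.6, 203.5]
eef_rot: [1.0, -0.029, -0.001, -0.0]
wrist_force: [-5.4, -0.0, 1.5]
gripper_width: 0.257
finger_force: 30.0
```

>>> jog_arm(increments=[[1, 0.01, 0, 0, 0], [1, -0.02, 0, 0, 0], [1, -0.02, 0, 0, 0], [1, 0, 0, 0, 0]])

```text
clock: 9.9
tcp_pos: [595.3, -119.5, 203.7]
eef_rot: [1.0, -0.028, 0.0, 0.0]
wrist_force: [-1.2, -0.0, -3.8]
gripper_width: 0.259
finger_force: 30.0
```

>>> jog_arm(increments=[[1, 0, 0, 0.02, 0], [1, 0, 0, 0.02, 0], [1, 0, 0, 0.02, 0], [1, 0, 0, 0.02, 0], [1, 0, 0, 0, 0]])

```text
clock: 10.4
tcp_pos: [595.3, -119.5, 199.6]
eef_rot: [1.0, -0.028, 0.0, -0.0]
wrist_force: [-0.3, 0.3, -2.7]
gripper_width: 0.253
finger_force: 30.0
```

```bash
python3 -c "
from h import *
for i in range(3): to(SO-62*ux+[0,0,98.4]); cams.camera('top')"
```

```text
units [-0.061  0.004  0.023] twist 0.003 rackF [-59.0, -129.8] [ 595.3 -119.5  199.6] tilt [ 4.e-04 -1.e-04 -1.e+00] W [-0.3  0.3 -2.7] 10.4
units [-0.06   0.004  0.025] twist 0.003 rackF [-59.0, -129.8] [ 595.3 -119.5  199.6] tilt [ 3.e-04 -0.e+00 -1.e+00] W [ 0.   0.1 -2.8] 10.45
units [-0.061  0.004  0.026] twist 0.003 rackF [-58.9, -129.8] [ 595.3 -119.5  199.7] tilt [ 4.e-04 -0.e+00 -1.e+00] W [ 0.  -0.6 -2.6] 10.5
```

Lower the last ~1.2 mm, watching Fz, then open gradually.

>>> jog_arm(increments=[[1, 0, 0, 0.014, 0], [1, 0, 0, 0.012, 0], [1, 0, 0, 0, 0]])

```text
clock: 10.85
tcp_pos: [595.1, -119.5, 198.5]
eef_rot: [1.0, -0.028, 0.0, 0.0]
wrist_force: [0.5, 0.1, -1.6]
gripper_width: 0.252
finger_force: 30.0
```

>>> jog_arm(increments=[[0.2, 0, 0, 0, 0], [0.1, 0, 0, 0, 0], [0, 0, 0, 0, 0], [-0.2, 0, 0, 0, 0], [-0.2, 0, 0, 0, 0]])

```text
clock: 11.35
tcp_pos: [595.1, -119.5, 198.5]
eef_rot: [1.0, -0.028, 0.0, 0.0]
wrist_force: [0.0, 0.2, 1.2]
gripper_width: 0.589
finger_force: 0.0
```

```bash
python3 -c "
from h import *
to(SO-62*ux+[0,0,98.4]); o=env.get_obs(); print(o['finger_force'],o['gripper_width']*93)
c=shot('side'); cv2.imwrite('pics/s3.png',cv2.resize(c['frame'][110:300,180:400],None,fx=3,fy=3)[...,::-1])"
```

```text
units [-0.057  0.002  0.001] twist 0.001 rackF [-59.1, -129.9] [ 595.1 -119.5  198.5] tilt [ 1.e-04  1.e-04 -1.e+00] W [0.  0.2 1.2] 11.35
0.0 54.76734107281931
```

View pics/s3.png

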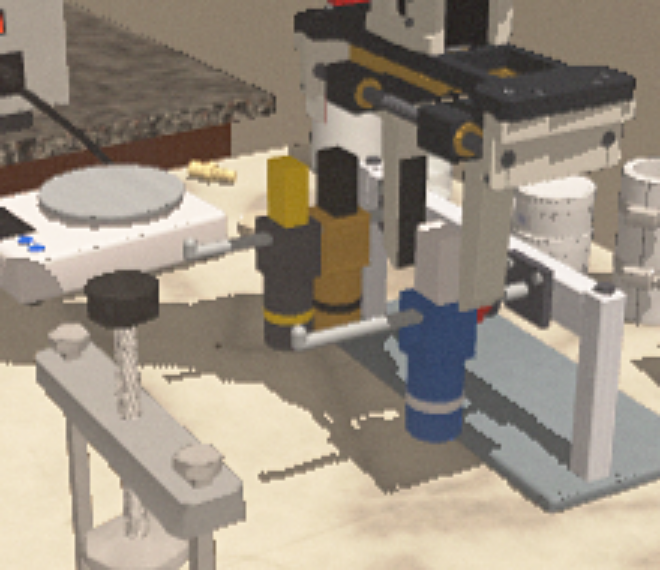

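The blue weight hangs upright against the stop, with the fingers clear. Next, the dark one.

>>> jog_arm(increments=[[-0.2, 0, 0, -0.25, 0], [-0.2, 0, 0, -0.4, 0], [-0.2, 0, 0, -0.4, 0], [-0.2, -0.16, -0.4, 0, 0], [-0.2, -0.2, -0.6, 0, 0]])

```text
clock: 11.9
tcp_pos: [580.3, -70.0, 252.6]
eef_rot: [1.0, -0.03, 0.001, 0.0]
wrist_force: [-0.4, -0.5, 0.2]
gripper_width: 0.6
finger_force: 0.0
```

>>> jog_arm(increments=[[-0.2, 0, -0.8, 0, 0], [-0.2, 0, -0.6, 0, 0], [-0.2, 0, -0.196, 0, 0], [-0.2, 0, 0, 0, 0], [-0.2, 0, 0, 0, 0]])

```text
clock: 12.4
tcp_pos: [584.5, 9.6, 251.2]
eef_rot: [1.0, -0.029, 0.0, 0.0]
wrist_force: [0.4, -0.8, 0.3]
gripper_width: 0.599
finger_force: 0.0
```

```bash
python3 -c "
from h import *
to(FO-77.1*ux-.1*uy+[0,0,98.2])
c=shot('wrist');P=cloud(c);X,Y,Z=np.moveaxis(P,-1,0)
m=(c['range_z']>0)&(abs(Z-145)<4)&(X>500)&(X<650)&(Y>-20)&(Y<60)
n,l,s,ce=cv2.connectedComponentsWithStats(m.astype(np.uint8))
for i in range(1,n):
  if s[i,4]>150: q=P[l==i]; print(s[i],[((np.percentile((q-FO)@u,2)+np.percentile((q-FO)@u,98))/2).round(1) for u in(ux,uy)])
"
```

```text
units [ 0.    -0.029  1.06 ] twist -0.011 rackF [-77.1, -1.5] [584.5   9.6 251.2] tilt [ 1.e-04  9.e-04 -1.e+00] W [ 0.4 -0.8  0.3] 12.4
[ 233  168   42   28 1099] [np.float64(-44.8), np.float64(-0.2)]
[234 221  40  25 955] [np.float64(-77.5), np.float64(-0.3)]
```

>>> jog_arm(increments=[[-0.2, 0, -0.025, 0.35, 0], [-0.2, 0, 0, 0.35, 0], [-0.2, 0, 0, 0.25, 0], [-0.2, 0, 0, 0.1, 0], [0.2, 0, 0, 0, 0]])

```text
clock: 12.95
tcp_pos: [584.3, 11.5, 197.8]
eef_rot: [1.0, -0.029, -0.001, 0.0]
wrist_force: [0.0, 0.7, 0.4]
gripper_width: 0.553
finger_force: 0.0
```

```bash
python3 -c "
from h import *
to(FO-77.1*ux-.1*uy+[0,0,98.4])"
```

```text
units [ 0.006  0.01  -0.013] twist -0.011 rackF [-77.4, 0.4] [584.3  11.5 197.8] tilt [-1.4e-03  5.0e-04 -1.0e+00] W [0.  0.7 0.4] 12.95
```

>>> jog_arm(increments=[[0.4, 0, 0.008, -0.01, 0], [0.6, 0, 0, 0, 0], [1, 0, 0, 0, 0], [1, 0, 0, 0, 0], [1, 0, 0, 0, 0]])

```text
clock: 13.45
tcp_pos: [584.7, 12.0, 199.4]
eef_rot: [1.0, -0.028, 0.0, -0.0]
wrist_force: [-0.9, -0.3, 4.9]
gripper_width: 0.252
finger_force: 30.0
```

>>> jog_arm(increments=[[1, 0, 0, 0, 0], [1, 0, 0, 0, 0], [1, 0, 0, 0, 0]])

```text
clock: 13.75
tcp_pos: [584.8, 12.0, 199.4]
eef_rot: [1.0, -0.028, 0.0, -0.0]
wrist_force: [-0.7, -0.5, 5.5]
gripper_width: 0.254
finger_force: 30.0
```

```bash
python3 -c "
from h import *
to(FO-77.1*ux-.1*uy+[0,0,98.4])"
```

```text
units [-0.003  0.019  0.02 ] twist 0.002 rackF [-77.0, 0.9] [584.8  12.  199.4] tilt [ 8.e-04 -1.e-04 -1.e+00] W [-0.7 -0.5  5.5] 13.75
```

>>> jog_arm(increments=[[1, 0, 0, -0.06, 0], [1, 0, 0, -0.06, 0], [1, 0, 0, -0.06, 0], [1, 0, 0, -0.06, 0], [1, 0, 0.01, 0, 0]])

```text
clock: 14.25
tcp_pos: [584.6, 11.5, 211.3]
eef_rot: [1.0, -0.028, 0.0, -0.0]
wrist_force: [-0.3, 0.0, -2.2]
gripper_width: 0.259
finger_force: 30.0
```

```bash
python3 -c "
from h import *
to(FO-180*ux-.1*uy+[0,0,98.4])"
```

```text
units [-2.059  0.009  0.256] twist 0.003 rackF [-77.1, 0.4] [584.6  11.5 211.3] tilt [ 5.e-04 -1.e-04 -1.e+00] W [-0.3  0.  -2.2] 14.25
```

>>> jog_arm(increments=[[1, -0.12, 0, 0.015, 0], [1, -0.2, 0, 0, 0], [1, -0.2, 0, 0, 0], [1, -0.2, 0, 0, 0], [1, -0.2, 0, 0, 0]])

```text
clock: 14.75
tcp_pos: [537.4, 14.1, 210.2]
eef_rot: [1.0, -0.028, -0.0, 0.0]
wrist_force: [1.1, -0.1, -3.3]
gripper_width: 0.258
finger_force: 30.0
```

>>> jog_arm(increments=[[1, -0.2, 0, 0, 0], [1, -0.2, 0, 0, 0], [1, -0.2, 0, 0, 0], [1, -0.2, 0, 0, 0], [1, -0.2, 0, 0, 0]])

```text
clock: 15.25
tcp_pos: [487.8, 17.0, 210.2]
eef_rot: [1.0, -0.028, 0.0, 0.0]
wrist_force: [-0.4, -0.1, -1.9]
gripper_width: 0.256
finger_force: 30.0
```

```bash
python3 -c "
from h import *
to(SO-176*ux+.3*uy+[0,0,110.4])"
```

```text
units [-0.04   2.6   -0.004] twist 0.001 rackF [-174.0, 0.3] [487.8  17.  210.2] tilt [ 1.e-04  0.e+00 -1.e+00] W [-0.4 -0.1 -1.9] 15.25
```

>>> jog_arm(increments=[[1, -0.02, 0.4, 0, 0], [1, 0, 0.7, 0, 0], [1, 0, 0.8, 0, 0], [1, 0, 0.5, 0, 0], [1, 0, 0.2, 0, 0]])

```text
clock: 15.75
tcp_pos: [479.4, -115.5, 210.2]
eef_rot: [1.0, -0.03, -0.0, 0.0]
wrist_force: [-0.3, 0.3, -2.7]
gripper_width: 0.258
finger_force: 30.0
```

>>> jog_arm(increments=[[1, 0, 0, 0, 0], [1, 0, 0, 0, 0]])

```text
clock: 15.95
tcp_pos: [480.3, -111.7, 210.1]
eef_rot: [1.0, -0.028, 0.0, -0.0]
wrist_force: [-0.7, 0.4, -2.8]
gripper_width: 0.258
finger_force: 30.0
```

```bash
python3 -c "
from h import *
to(SO-176*ux+.3*uy+[0,0,110.4])"
```

```text
units [-0.036  0.022 -0.005] twist 0.01 rackF [-174.2, -128.6] [ 480.3 -111.7  210.1] tilt [ 1.e-04 -6.e-04 -1.e+00] W [-0.7  0.4 -2.8] 15.95
```

>>> jog_arm(increments=[[1, 0.1, 0.02, 0, 0], [1, 0.2, 0, 0, 0], [1, 0.2, 0, 0, 0], [1, 0.2, 0, 0, 0], [1, 0.1, 0, 0, 0]])

```text
clock: 16.45
tcp_pos: [521.7, -115.8, 210.1]
eef_rot: [1.0, -0.028, 0.0, -0.0]
wrist_force: [0.1, -0.1, -1.3]
gripper_width: 0.257
finger_force: 30.0
```

```bash
python3 -c "
from h import *
to(SO-98*ux+.3*uy+[0,0,104])"
```

```text
units [ 0.692 -0.012  0.122] twist 0.009 rackF [-132.6, -130.3] [ 521.7 -115.8  210.1] tilt [ 8.e-04 -1.e-04 -1.e+00] W [ 0.1 -0.1 -1.3] 16.45
```

>>> jog_arm(increments=[[1, 0.2, 0, 0, 0], [1, 0.2, 0, 0, 0], [1, 0.15, 0, 0.06, 0], [1, 0.1, 0, 0.06, 0], [1, 0, 0, 0, 0]])

```text
clock: 16.95
tcp_pos: [553.0, -117.9, 203.5]
eef_rot: [1.0, -0.028, -0.0, -0.0]
wrist_force: [-0.1, -0.5, -2.5]
gripper_width: 0.256
finger_force: 30.0
```

>>> jog_arm(increments=[[1, 0.02, 0, 0, 0], [1, 0.02, 0, 0, 0], [1, 0, 0, 0, 0]])

```text
clock: 17.25
tcp_pos: [554.5, -118.1, 204.2]
eef_rot: [1.0, -0.028, -0.0, 0.0]
wrist_force: [0.4, 0.3, -2.2]
gripper_width: 0.255
finger_force: 30.0
```

```bash
python3 -c "
from h import *
to(SO-89*ux+.3*uy+[0,0,104])"
```

```text
units [ 0.216 -0.021  0.005] twist 0.0 rackF [-99.8, -130.8] [ 554.5 -118.1  204.2] tilt [-0.  0. -1.] W [ 0.4  0.3 -2.2] 17.25
```

>>> jog_arm(increments=[[1, 0.05, -0.015, 0, 0], [1, 0.05, 0, 0, 0], [1, 0.04, 0, 0, 0], [1, 0.02, 0, 0, 0], [1, 0, 0, 0, 0]])

```text
clock: 17.75
tcp_pos: [562.8, -117.8, 204.1]
eef_rot: [1.0, -0.028, 0.0, 0.0]
wrist_force: [0.6, -0.1, -2.0]
gripper_width: 0.256
finger_force: 30.0
```

>>> jog_arm(increments=[[1, 0.015, 0, 0, 0], [1, 0, 0, 0, 0]])

```text
clock: 17.95
tcp_pos: [563.4, -117.8, 204.1]
eef_rot: [1.0, -0.028, -0.0, 0.0]
wrist_force: [0.2, -0.1, -2.5]
gripper_width: 0.257
finger_force: 30.0
```

>>> jog_arm(increments=[[1, 0.015, 0, 0, 0], [1, 0, 0, 0, 0]])

```text
clock: 18.15
tcp_pos: [564.2, -117.9, 204.2]
eef_rot: [1.0, -0.028, 0.0, 0.0]
wrist_force: [-0.5, -0.0, -2.9]
gripper_width: 0.255
finger_force: 30.0
```

```bash
python3 -c "
from h import *
to(SO-89*ux+.3*uy+[0,0,104])"
```

```text
units [ 0.023 -0.005  0.003] twist 0.002 rackF [-90.1, -130.0] [ 564.2 -117.9  204.2] tilt [ 1.e-04  0.e+00 -1.e+00] W [-0.5 -0.  -2.9] 18.15
```

Predicted gap is about 31 mm, within the 35 allowed. I lower here without pressing.

>>> jog_arm(increments=[[1, 0, 0, 0.02, 0], [1, 0, 0, 0.02, 0], [1, 0, 0, 0.025, 0], [1, 0, 0, 0.025, 0], [1, 0, 0, 0, 0]])

```text
clock: 18.65
tcp_pos: [564.1, -117.8, 199.6]
eef_rot: [1.0, -0.028, -0.0, 0.0]
wrist_force: [-0.2, 0.8, -1.4]
gripper_width: 0.26
finger_force: 30.0
```

```bash
python3 -c "
from h import *
to(SO-89*ux+.3*uy+[0,0,99.4])
for n in('top','side'):
    c=shot(n);P=cloud(c);f=c['frame'];h=cv2.cvtColor(f,cv2.COLOR_RGB2HSV).astype(int);X,Y,Z=np.moveaxis(P,-1,0)
    m=(h[...,0]>100)&(h[...,0]<125)&(h[...,1]>120)&(Z>30)&(Z<112)&(X>500)&(X<640)&(Y<-80)&(Y>-150);q=P[m]-SO
    print(n,'blue',m.sum(),np.percentile(q@ux,[3,97]).round(1),np.percentile(q@uy,[3,97]).round(1))
cv2.imwrite('pics/s4.png',cv2.resize(c['frame'][110:300,180:400],None,fx=3,fy=3)[...,::-1])
"
```

```text
units [ 0.024 -0.005  0.003] twist 0.001 rackF [-90.2, -129.9] [ 564.1 -117.8  199.6] tilt [-2.e-04  0.e+00 -1.e+00] W [-0.2  0.8 -1.4] 18.65Traceback (most recent call last):
  File "<string>", line 7, in <module>
    print(n,'blue',m.sum(),np.percentile(q@ux,[3,97]).round(1),np.percentile(q@uy,[3,97]).round(1))
                           ~~~~~~~~~~~~~^^^^^^^^^^^^^
    return _quantile_unchecked(
        a, q, axis, out, overwrite_input, method, keepdims, weights)
    return _ureduce(a,
                    func=_quantile_ureduce_func,
    ...<5 lines>...
                    overwrite_input=overwrite_input,
                    method=method)
    r = func(a, **kwargs)
    result = _quantile(arr,
                       quantiles=q,
    ...<2 lines>...
                       out=out,
                       weights=wgt)
    slices_having_nans = np.isnan(arr[-1, ...])
                                  ~~~^^^^^^^^^
IndexError: index -1 is out of bounds for axis 0 with size 0
```

>>> jog_arm(increments=[[1, 0, 0, 0.012, 0], [1, 0, 0, 0, 0]])

```text
clock: 18.9
tcp_pos: [564.1, -117.9, 199.4]
eef_rot: [1.0, -0.028, 0.0, 0.0]
wrist_force: [-0.6, -0.5, 3.1]
gripper_width: 0.258
finger_force: 30.0
```

>>> jog_arm(increments=[[0.2, 0, 0, 0, 0], [0.1, 0, 0, 0, 0], [0, 0, 0, 0, 0], [-0.2, 0, 0, 0, 0], [-0.2, 0, 0, 0, 0]])

```text
clock: 19.4
tcp_pos: [564.1, -117.9, 199.0]
eef_rot: [1.0, -0.028, -0.0, 0.0]
wrist_force: [0.2, -0.7, 0.5]
gripper_width: 0.587
finger_force: 0.0
```

>>> jog_arm(increments=[[-0.2, 0, 0, -0.2, 0], [-0.2, 0, 0, -0.4, 0], [-0.2, 0, 0, -0.4, 0], [-0.2, 0, 0, -0.1, 0], [-0.2, 0, 0, 0, 0]])

```text
clock: 19.9
tcp_pos: [564.4, -117.9, 255.1]
eef_rot: [1.0, -0.028, 0.001, 0.0]
wrist_force: [-0.7, 0.3, -0.9]
gripper_width: 0.601
finger_force: 0.0
```

```bash
python3 -c "
from h import *
to(FO-44*ux+.3*uy+[0,0,152])
c=shot('wrist');P=cloud(c);X,Y,Z=np.moveaxis(P,-1,0)
m=(c['range_z']>0)&(abs(Z-145)<4)&(X>500)&(X<650)&(Y>-150)&(Y<-80)
n,l,s,ce=cv2.connectedComponentsWithStats(m.astype(np.uint8))
for i in range(1,n):
  if s[i,4]>150: q=P[l==i]; print(s[i],[((np.percentile((q-SO)@u,2)+np.percentile((q-SO)@u,98))/2).round(1) for u in(ux,uy)],q[:,2].mean())
c=shot('side')
cv2.imwrite('pics/s4.png',cv2.resize(c['frame'][110:300,180:400],None,fx=3,fy=3)[...,::-1])
"
```

```text
units [ 0.917 -2.606  0.063] twist -0.0 rackF [-89.9, -130.0] [ 564.4 -117.9  255.1] tilt [ 2.e-03  2.e-04 -1.e+00] W [-0.7  0.3 -0.9] 19.9
[ 236  170   41   27 1044] [np.float64(-59.7), np.float64(-0.0)] 144.566342675888
[238 219  39  26 942] [np.float64(-91.0), np.float64(-0.3)] 144.45739537576026
```

View pics/s4.png

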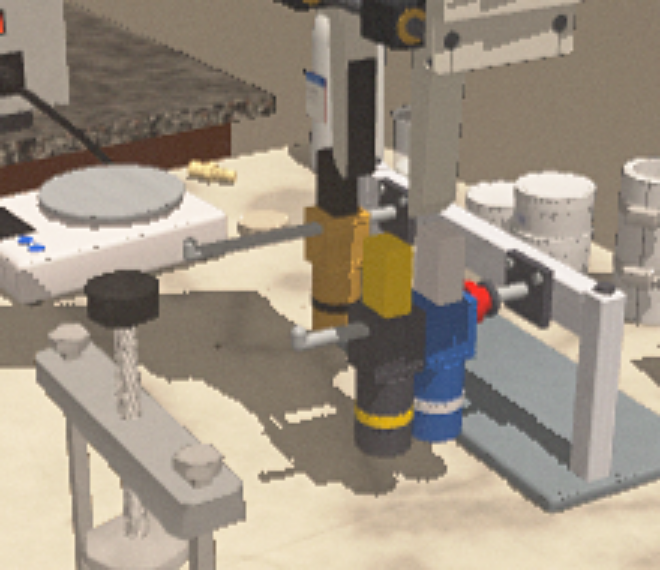

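The dark weight hangs 31.3 mm from the blue one, both upright on the spare hook. Now the brass one.

>>> jog_arm(increments=[[-0.2, 0.2, -0.5, 0, 0], [-0.2, 0.3, -0.7, 0, 0], [-0.2, 0.3, -0.7, 0, 0], [-0.2, 0.117, -0.5, 0, 0], [-0.2, 0, -0.2, 0, 0]])

```text
clock: 20.5
tcp_pos: [617.6, 12.6, 252.8]
eef_rot: [1.0, -0.027, -0.001, -0.001]
wrist_force: [0.4, 0.2, -0.1]
gripper_width: 0.603
finger_force: 0.0
```

>>> jog_arm(increments=[[-0.2, 0, 0, 0.25, 0], [-0.2, 0, 0, 0.25, 0]])

```text
clock: 20.7
tcp_pos: [616.5, 7.8, 227.7]
eef_rot: [1.0, -0.029, -0.0, 0.001]
wrist_force: [0.3, 0.9, -0.3]
gripper_width: 0.598
finger_force: 0.0
```

```bash
python3 -c "
from h import *
to(FO-44*ux+.2*uy+[0,0,99])"
```

```text
units [ 0.021 -0.035  0.574] twist -0.01 rackF [-45.0, -1.5] [616.5   7.8 227.7] tilt [-9.0e-04  1.2e-03 -1.0e+00] W [ 0.3  0.9 -0.3] 20.7
```

>>> jog_arm(increments=[[-0.2, 0.01, -0.01, 0.2, 0], [-0.2, 0, 0, 0.2, 0], [-0.2, 0, 0, 0.15, 0], [-0.2, 0, 0, 0, 0]])

```text
clock: 21.1
tcp_pos: [617.3, 9.2, 200.2]
eef_rot: [1.0, -0.029, -0.001, 0.0]
wrist_force: [-0.3, 0.4, 0.1]
gripper_width: 0.604
finger_force: 0.0
```

```bash
python3 -c "
from h import *
to(FO-44*ux+.2*uy+[0,0,99])"
```

```text
units [ 0.007 -0.005  0.025] twist -0.006 rackF [-44.3, -0.0] [617.3   9.2 200.2] tilt [-1.9e-03  4.0e-04 -1.0e+00] W [-0.3  0.4  0.1] 21.1
```

>>> jog_arm(increments=[[0.2, 0, 0, 0.02, 0], [0.5, 0, 0, 0, 0], [0.6, 0, 0, 0, 0], [1, 0, 0, 0, 0], [1, 0, 0, 0, 0]])

```text
clock: 21.6
tcp_pos: [617.9, 9.8, 200.9]
eef_rot: [1.0, -0.028, 0.0, 0.0]
wrist_force: [0.3, -0.1, 2.6]
gripper_width: 0.259
finger_force: 30.0
```

>>> jog_arm(increments=[[1, 0, 0, 0, 0], [1, 0, 0, 0, 0], [1, 0, 0, 0, 0]])

```text
clock: 21.9
tcp_pos: [617.9, 9.8, 200.9]
eef_rot: [1.0, -0.028, 0.0, -0.0]
wrist_force: [-0.2, -1.2, 4.6]
gripper_width: 0.254
finger_force: 30.0
```

>>> jog_arm(increments=[[1, 0, 0, -0.06, 0], [1, 0, 0, -0.06, 0], [1, 0, 0, -0.06, 0], [1, 0, 0, -0.04, 0], [1, 0, 0, 0, 0]])

```text
clock: 22.4
tcp_pos: [617.9, 9.8, 211.9]
eef_rot: [1.0, -0.028, 0.0, -0.0]
wrist_force: [-0.8, 0.7, -2.6]
gripper_width: 0.256
finger_force: 30.0
```

```bash
python3 -c "
from h import *
to(FO-175*ux+.2*uy+[0,0,110.5])"
```

```text
units [-2.625  0.007  0.026] twist 0.002 rackF [-43.8, 0.6] [617.9   9.8 211.9] tilt [ 4.e-04 -0.e+00 -1.e+00] W [-0.8  0.7 -2.6] 22.4
```

>>> jog_arm(increments=[[1, -0.12, 0.007, 0, 0], [1, -0.2, 0, 0, 0], [1, -0.2, 0, 0, 0], [1, -0.2, 0, 0, 0], [1, -0.2, 0, 0, 0]])

```text
clock: 22.9
tcp_pos: [570.7, 12.2, 211.6]
eef_rot: [1.0, -0.028, -0.0, 0.0]
wrist_force: [0.3, 0.4, -1.7]
gripper_width: 0.257
finger_force: 30.0
```

>>> jog_arm(increments=[[1, -0.25, 0, 0, 0], [1, -0.25, 0, 0, 0], [1, -0.2, 0, 0, 0], [1, -0.2, 0, 0, 0], [1, -0.2, 0, 0, 0]])

```text
clock: 23.4
tcp_pos: [516.2, 15.2, 211.6]
eef_rot: [1.0, -0.028, 0.0, 0.0]
wrist_force: [0.4, -1.0, -1.7]
gripper_width: 0.258
finger_force: 30.0
```

>>> jog_arm(increments=[[1, -0.3, 0, 0, 0], [1, -0.3, 0, 0, 0], [1, -0.1, 0, -0.2, 0], [1, 0, 0, -0.2, 0], [1, 0, 0, -0.1, 0]])

```text
clock: 23.9
tcp_pos: [483.1, 17.3, 238.1]
eef_rot: [1.0, -0.028, 0.001, -0.0]
wrist_force: [0.5, 0.6, -1.4]
gripper_width: 0.258
finger_force: 30.0
```

```bash
python3 -c "
from h import *
to([583,265.5,236])"
```

```text
units [ 1.712 -5.07   0.05 ] twist 0.0 rackF [-178.8, 0.4] [483.1  17.3 238.1] tilt [ 2.6e-03 -5.0e-04 -1.0e+00] W [ 0.5  0.6 -1.4] 23.9
```

>>> jog_arm(increments=[[1, 0, -0.4, 0, 0], [1, 0, -0.6, 0, 0], [1, 0, -0.6, 0, 0], [1, 0.2, -0.6, 0, 0], [1, 0.3, -0.6, 0, 0]])

```text
clock: 24.4
tcp_pos: [515.5, 156.9, 237.3]
eef_rot: [1.0, -0.028, 0.0, -0.0]
wrist_force: [0.6, 0.4, -1.7]
gripper_width: 0.256
finger_force: 30.0
```

>>> jog_arm(increments=[[1, 0.4, -0.6, 0, 0], [1, 0.4, -0.6, 0, 0], [1, 0.25, -0.6, 0, 0], [1, 0.15, -0.4, 0, 0], [1, 0, -0.07, 0, 0]])

```text
clock: 24.9
tcp_pos: [582.6, 268.8, 236.9]
eef_rot: [1.0, -0.027, 0.001, -0.001]
wrist_force: [-0.9, -0.1, -1.5]
gripper_width: 0.254
finger_force: 30.0
```

>>> jog_arm(increments=[[1, 0, 0, 0.08, 0], [1, 0, 0, 0.08, 0], [1, 0, 0, 0.06, 0], [1, 0, 0, 0, 0]])

```text
clock: 25.3
tcp_pos: [581.0, 264.3, 225.1]
eef_rot: [1.0, -0.029, -0.0, 0.0]
wrist_force: [0.2, 0.6, -1.5]
gripper_width: 0.255
finger_force: 30.0
```

```bash
python3 -c "
from h import *
to([583,265.5,221])"
```

```text
units [ 0.038 -0.027  0.082] twist -0.012 rackF [-95.1, 252.5] [581.  264.3 225.1] tilt [-8.e-04  9.e-04 -1.e+00] W [ 0.2  0.6 -1.5] 25.3
```

Position is within 3 mm of the pan centre. I lower in 1 mm steps.

>>> jog_arm(increments=[[1, 0, 0, 0.02, 0], [1, 0, 0, 0.02, 0], [1, 0, 0, 0.02, 0], [1, 0, 0, 0, 0]])

```text
clock: 25.7
tcp_pos: [581.2, 265.4, 222.5]
eef_rot: [1.0, -0.028, -0.0, 0.0]
wrist_force: [0.3, 0.3, -1.6]
gripper_width: 0.257
finger_force: 30.0
```

>>> jog_arm(increments=[[1, 0, 0, 0.02, 0], [1, 0, 0, 0.01, 0], [1, 0, 0, 0, 0]])

```text
clock: 26.0
tcp_pos: [581.2, 265.5, 221.0]
eef_rot: [1.0, -0.028, -0.0, 0.0]
wrist_force: [-0.8, 0.1, -1.2]
gripper_width: 0.259
finger_force: 30.0
```

>>> jog_arm(increments=[[1, 0, 0, 0.02, 0], [1, 0, 0, 0, 0]])

```text
clock: 26.2
tcp_pos: [581.3, 265.5, 220.1]
eef_rot: [1.0, -0.028, 0.0, -0.0]
wrist_force: [-0.4, -0.3, -0.4]
gripper_width: 0.257
finger_force: 30.0
```

>>> jog_arm(increments=[[1, 0, 0, 0.01, 0], [1, 0, 0, 0, 0]])

```text
clock: 26.4
tcp_pos: [581.3, 265.5, 219.7]
eef_rot: [1.0, -0.028, 0.0, -0.0]
wrist_force: [1.0, -0.3, 0.7]
gripper_width: 0.254
finger_force: 30.0
```

The pan now bears the weight. Release and retreat.

>>> jog_arm(increments=[[0.3, 0, 0, 0, 0], [0.2, 0, 0, 0, 0], [0, 0, 0, 0, 0], [-0.2, 0, 0, 0, 0], [-0.2, 0, 0, 0, 0]])

```text
clock: 26.9
tcp_pos: [581.3, 265.4, 219.5]
eef_rot: [1.0, -0.028, -0.0, 0.0]
wrist_force: [-0.3, 0.6, 0.3]
gripper_width: 0.585
finger_force: 0.0
```

>>> jog_arm(increments=[[-0.2, 0, 0, -0.1, 0], [-0.2, 0, 0, -0.4, 0], [-0.2, 0, 0, -0.6, 0], [-0.2, 0, 0, -0.6, 0], [-0.2, 0, 0, -0.4, 0]])

```text
clock: 27.4
tcp_pos: [581.6, 265.6, 327.1]
eef_rot: [1.0, -0.028, 0.001, -0.001]
wrist_force: [-0.1, 0.0, 0.2]
gripper_width: 0.603
finger_force: 0.0
```

>>> jog_arm(increments=[[-0.2, -0.4, 0, 0, 0], [-0.2, -0.6, 0, 0, 0], [-0.2, -0.6, 0, 0, 0], [-0.2, 0, 0, 0, 0], [-0.2, 0, 0, 0, 0]])

```text
clock: 27.9
tcp_pos: [501.4, 270.2, 325.3]
eef_rot: [1.0, -0.028, 0.001, -0.0]
wrist_force: [0.7, -0.2, -0.3]
gripper_width: 0.598
finger_force: 0.0
```

```bash
python3 -c "
from h import *
to([583,265.5,221])
a=shot('top');b=shot('side')
cv2.imwrite('pics/end.png',np.hstack([cv2.resize(a['frame'][110:260,110:400],(400,207)),cv2.resize(b['frame'][110:300,120:400],(400,271))[:207]])[...,::-1])
P=cloud(a);X,Y,Z=np.moveaxis(P,-1,0);f=a['frame']
for nm,m in(('brass',(abs(Z-164)<6)&(Y>200)),('spare',(abs(Z-145)<4)&(Y<-80)&(Y>-150)&(X<650))):
  n,l,s,ce=cv2.connectedComponentsWithStats(m.astype(np.uint8))
  for i in range(1,n):
    if s[i,4]>30: q=P[l==i]; print(nm,q.mean(0).round(1),((q-SO)@ux).mean().round(1),f[l==i].mean(0).round())
"
```

```text
units [1.632 0.003 2.088] twist 0.011 rackF [-174.9, 253.9] [501.4 270.2 325.3] tilt [ 1.e-03 -5.e-04 -1.e+00] W [ 0.7 -0.2 -0.3] 27.9
brass [930.5 405.1 164.1] 245.8 [77. 68. 60.]
brass [832.6 324.3 166.3] 152.6 [128.  34.  32.]
brass [663.1 557.3 165. ] -29.9 [92. 86. 81.]
brass [579.4 264.7 164.3] -96.7 [34. 32. 31.]
spare [ 594.  -118.8  144.9] -60.3 [182. 168. 160.]
spare [ 562.7 -117.2  145. ] -91.6 [188. 154.  78.]
```

View pics/end.png

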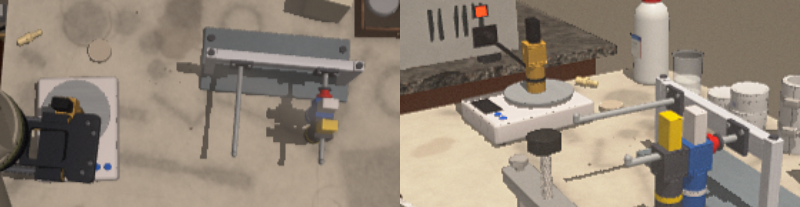

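The brass weight stands upright on the pan, near its centre. The blue and dark weights hang snug on the spare hook, and the arm is clear of everything.

```bash
python3 -c "
from h import *
print(job.sign_off())"
```

```text
the job is handed in; nothing more can be done
None
```

The job is handed in at about 28 s, but no verdict came back: by my own measurements the blue weight pushed the stop about 3 mm, the dark one hangs about 31 mm from it (limit 35), and the brass one stands upright within about 5 mm of the pan centre.

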